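Load the stamp carrier and hold it up level

TASK

Take the loose square clay stamp from the ware board and press it down firmly, foot first, into the empty square recess of the wooden carrier until its base is flush. Then lift the loaded carrier by its bar about 10 cm off its slatted rest and finish holding it there in the air, steady and level, without letting go or putting it down. Never tip the carrier, and leave the other stamps, pots and tools where they are.

Things in the scene. Friction and masses are not known exactly. Their poses are not given: they have to be found in the camera images.
- stamp_mid (a point): The loose square stamp, fired terracotta: a square base 50 x 50 mm, 12 mm thick, with an upright square grip 24 x 24 mm (faces parallel to the base's) from 12 to 56 mm above its foot; 0.08 to 0.17 kg. It stands foot down on the ware board at any yaw. This point is its centre, 28 mm above its foot, z up, x and y square to its faces. Any quarter turn fits the recess.
- carrier: The wooden carrier, loose, standing on the slatted rest: a board 240 x 100 mm (x, y), 22 mm thick, with a bridge handle across its middle; about 0.3 kg, 0.6 kg loaded. Origin: centre of its underside, which starts 30 mm above the table; x along its length, towards the empty recess. Its yaw is within about 0.7 rad of pointing straight away from the robot, and it may stand left or right.
- carrier_bar (a point): Centre of the carrier's handle bar, 85 mm above its underside: a flat wooden bar 96 mm long (y), 16 mm thick (x, to be pinched along x), 22 mm tall, on two posts 12 mm wide at its ends (72 mm free between them); 52 mm of free height under the bar. Axes as the carrier's.
- recess (a point): Centre of the mouth of the empty recess, level with the board's upper face, 80 mm along +x from the bar: 54 x 54 mm, 12 mm deep, slightly chamfered, sides parallel to the carrier's axes. With the square stamp home, its base is level with the board's face and its centre stands 16 mm above this point. Press down with about 6 to 15 N to bed it; its weight alone is not a press.
- full_recess (a point): Centre of the mouth of the other recess, 80 mm along -x from the bar, which already holds a stamp.
- stored_stamp_mid (a point): Centre of the stamp that already sits in the carrier (same make as the loose one); it stays seated there.
- rest: The slatted wooden rest under the carrier, fixed: 250 x 114 mm, 30 mm high. Origin: centre of its underside.
- ware_board: Plywood board 280 x 120 mm (x, y), 12 mm thick, fixed on the table, carrying three stamps about 85 mm apart along its length in any order. Origin: centre of its underside.
- round_stamp_mid (a point): Bystander: stamp with a round base of 64 mm diameter and a round grip, 56 mm tall, on the ware board. Its centre.
- long_stamp_mid (a point): Bystander: stamp with an oblong base 80 x 34 mm, 56 mm tall, on the ware board. Its centre.
- pot: Bystander: squat lidded pot, 88 mm across, 94 mm tall, far edge of the work area. Origin under its centre.
- bowl: Bystander: open bowl 110 mm across, 45 mm tall, at the left. Origin under its centre.
- vase: Bystander: small vase 72 mm across, 100 mm tall, at the right. Origin under its centre.
- spatula: Bystander: spatula lying flat at the right of the work.
- rib: Bystander: flat dark wooden rib 80 x 40 x 6 mm lying near the middle.

How it is judged (in metres and radians):
On the way:
1. the square stamp is pressed flush into the empty recess while the carrier stands on its rest (horizontal distance between stamp_mid and recess below 0.006 m and z of stamp_mid in the frame of recess between 0.013 and 0.0185 m and angle between the z axis of stamp_mid and the z axis of recess, either way round below 0.06 rad and contact force between stamp and carrier above 3.5 N and height (world z) of carrier below 0.04 m), for 0.1 s.
At the end, for the whole second after the job is handed in: The fingers hold the carrier with its underside 80 to 200 mm above the table, clear of the rest, within 0.10 rad of level, slower than 30 mm/s and 0.2 rad/s; each stamp sits in its recess: centre within 6 mm of its axis, 13 to 18.5 mm above its mouth, upright in it within 0.06 rad (height (world z) of carrier between 0.08 and 0.2 m and angle between carrier's own z axis and vertical below 0.1 rad and linear speed of carrier below 0.03 m/s and angular speed of carrier below 0.2 rad/s and contact force between carrier and the fingers above 3 N and contact force between carrier and rest below 0.1 N and horizontal distance between stamp_mid and recess below 0.006 m and z of stamp_mid in the frame of recess between 0.013 and 0.0185 m and angle between the z axis of stamp_mid and the z axis of recess, either way round below 0.06 rad and horizontal distance between stored_stamp_mid and full_recess below 0.006 m and z of stored_stamp_mid in the frame of full_recess between 0.013 and 0.0185 m and angle between the z axis of stored_stamp_mid and the z axis of full_recess, either way round below 0.06 rad); the arm keeps its last pose, push and grip.
It fails at once if the carrier is tipped by more than 0.3 rad (angle between carrier's own z axis and vertical above 0.3 rad).
It fails at once if another stamp on the ware board is moved by more than 30 mm (distance of any of round_stamp_mid, long_stamp_mid from where it was at the start of the episode above 0.03 m).
It fails at once if a pot, bowl, vase or tool is moved by more than 30 mm (distance of any of pot, bowl, vase, spatula, rib from where it was at the start of the episode above 0.03 m).
It also fails if it takes over 54 s, if anything falls off the work surface, if the arm or the gripper's body presses on something with over 40 N, if the wrist force passes 120 N, or if a joint passes its speed limit or range.

ROBOT

A 6-joint arm with a two-finger parallel gripper is mounted at the origin on the work surface. World frame = base frame: x ahead of the robot, y to its left, z up, the work surface at z = 0. Lengths are in m, angles in degrees, forces in N, time in s.
With the tool pointing down it reaches from about 0.35 to 0.875 m from the base axis. Payload 4.2 kg.
Tool frame: the origin (TCP) lies at the very end of the fingers, on their centre line; the grasp point (between the pads) lies 19 mm behind it; z points along the fingers, x is the direction in which the jaws open and shut, and the axes are right-handed (so a half turn about z gives the same grasp; the last joint's range is limited). The gripper opens to 87 mm and grips with 3 to 60 N. Pads are 19 mm wide; open, the fingers measure 117 mm over their backs; the gripper's body (75 mm by 190 mm) begins 51 mm behind the grasp point.
Start: joints at [-53.881, 22.042, 0.453, 0, -68.411, -14.817], TCP at [0.227, -0.582, 0.223] pointing down, gripper open.
Joint ranges: [-179.83, 179.83], [-69.29, 118.12], [-61.27, 80.66], [-181.25, 117.63], [-171.15, -9.14], [-177.46, 177.46]. Speed limits (degrees/s): [159.86, 159.86, 180, 180, 180, 180].

INTERFACE

Orientations are given as a 3x3 rotation matrix whose columns are the frame's x, y, z axes.
In Python, from station import r gives the robot as it stands.
- The arm moves only by the tool move_arm, never from a script. Its argument "series" is a list that holds one entry, the list of rows, each a list of 7 numbers: the shift along the tool's x, y, z in cm, then the turn, a rotation vector about the tool's x, y, z in degrees, then the opening, from -1 (shut) to 1 (fully open). In form: [[[dx, dy, dz, wx, wy, wz, fingers], ...]]. A call has 1 to 12 rows; each row shifts and turns the commanded pose from where the row before left it, along the tool's axes as they then stand; what a row does not reach is not made up. A row lasts 1/8 s, in which the tool goes at most 62.5 mm and 10.7 degrees, less where a joint would pass 70% of its speed; a pose out of reach is approached as far as the arm can. A call is refused whole if a number of a shift passes 6.25 or a number of a turn 10.7, either way. A call with a gripper value outside its range is refused whole. The fingers move at their own pace and stop on an object; the grip force is fixed at half the most. Time passes only in rows, so rows that do not move let the fingers close. It gives the time, the measured TCP pose, the force and the opening at its end, in the units of the state.
- r.sense(): the state, without advancing time (a new reading comes with each control period).
- r.capture(name): name is "scene" or "top" or "wrist"; returns a dict with "color" (400x640x3 uint8, blue, green, red), "fx", "fy", "cx", "cy" (pixels), "D" ([k1, k2, p1, p2, k3] as OpenCV has them; the pictures are not rectified), "rvec" (rotation vector, rad) and "tvec" (3), from world to camera coordinates, as OpenCV has them; the wrist camera has in their place "tool_from_camera" (4x4, takes a point from camera to tool coordinates, whose origin is the TCP and whose axes are the tool frame's). Camera axes: x right, y down, z forward; pixel columns grow to the right and rows downward; lengths in m; the calibration is good to about 2 mm. A picture is of the moment at which its call begins: read the wrist's pose just before it. There is no depth.
- r.finish_job(): hands the job in, once; it reports no verdict.
The state is a dict: "time_s": time; "joints": joint angles; "joint_velocities": joint speeds; "effort": joint torques, N m; "tcp_pos": TCP position; "ee_rot": TCP orientation; "wrist_force": force on the tool from outside, world axes, zero at the start; "moment": the same for the moment, N m; "gripper_width": opening from 0.0 (shut) to 1.0 (fully open).
Only numpy, scipy, OpenCV 4.12 (cv2) and the standard library are available. Lean on these libraries where they do the work, as an engineer would, in place of code of your own. Each camera call takes 0.05 s, during which the arm holds its last target.

## Working session

There is one attempt and no reset: what is moved stays moved. The work goes in short steps, Python scripts to look and compute and a tool call to move; the robot and the scene stay as the last step left them, time stands still between calls to the robot, and variables do not carry over. Pictures are saved under pics/ and viewed, and the job is handed in when it is done.

Besides the shell and the picture viewer there is one more tool, called as name(argument=value, ...), one argument or row to a line, values as JSON. move_arm: Moves the arm, as the interface text tells. Its arguments: {"type":"object","properties":{"series":{"type":"array","items":{"type":"array","items":{"type":"array","items":{"type":"number"}}}}},"required":["series"]}

```bash
mkdir -p pics; ls
python3 - <<'E'
from station import r
import cv2,numpy as np
s=r.sense(); print({k:np.round(v,3).tolist() for k,v in s.items()})
for n in ("scene","top","wrist"):
    c=r.capture(n); cv2.imwrite(f"pics/{n}0.png",c["color"]); np.save(f"pics/{n}0.npy",c,allow_pickle=True)
    print(n,{k:np.round(v,4).tolist() for k,v in c.items() if k!="color"})
E
```

```text
pics
{'time_s': 0.0, 'joints': [-53.879, 22.089, 0.38, -0.029, -68.411, -14.817], 'joint_velocities': [-0.093, 0.024, 0.007, -0.002, -0.048, -0.037], 'effort': [0.002, -39.067, 18.741, 4.22, 0.011, -0.0], 'tcp_pos': [0.227, -0.582, 0.221], 'ee_rot': [[-0.363, 0.932, -0.001], [0.932, 0.363, 0.002], [0.002, -0.0, -1.0]], 'wrist_force': [-0.004, 0.94, -0.133], 'moment': [-0.033, -0.073, 0.004], 'gripper_width': 1.002}
scene {'fx': 377.8401, 'fy': 377.8401, 'cx': 322.34, 'cy': 193.26, 'D': [0.0185, 0.0, 0.0, 0.0, 0.0], 'rvec': [1.2883, 2.4103, -0.7818], 'tvec': [0.3385, -0.3543, 1.6534]}
top {'fx': 373.81, 'fy': 373.81, 'cx': 319.2739, 'cy': 201.9598, 'D': [-0.0345, 0.0, 0.0, 0.0, 0.0], 'rvec': [2.1771, -2.1324, 0.1011], 'tvec': [0.0066, 0.6087, 1.1915]}
wrist {'fx': 334.4915, 'fy': 334.4915, 'cx': 321.1941, 'cy': 195.1325, 'D': [-0.007, 0.0, 0.0, 0.0, 0.0], 'tool_from_camera': [[1.0, -0.0, 0.001, -0.0012], [-0.0003, 0.9523, 0.3052, -0.0853], [-0.001, -0.3052, 0.9523, -0.1619], [0.0, 0.0, 0.0, 1.0]]}
```

View pics/top0.png

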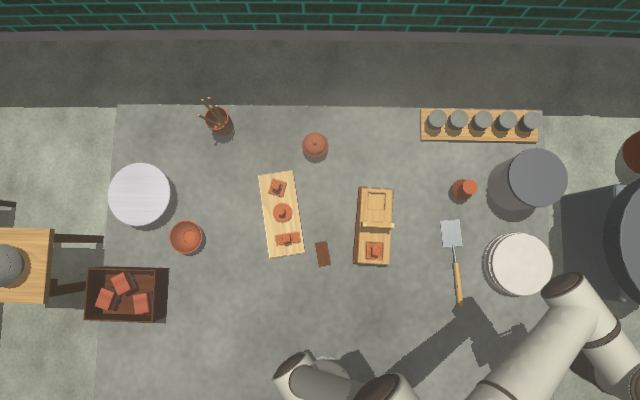

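View pics/scene0.png

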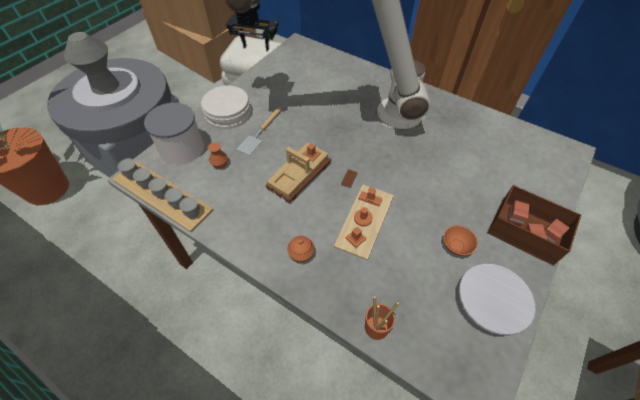

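View pics/wrist0.png

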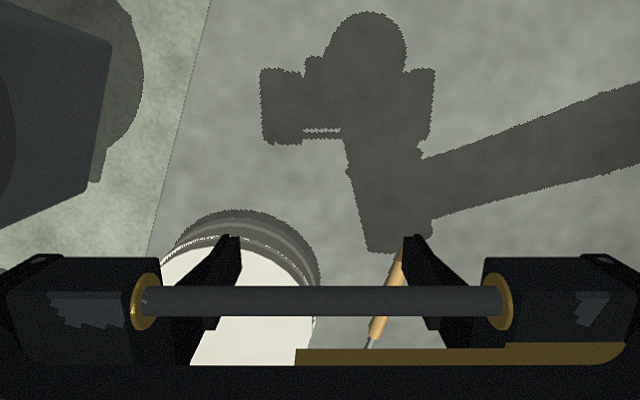

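The top view shows the ware board centred near (280,213), with the square stamp at its far end near (277,188). The carrier is near (375,227), with the empty recess at (376,201) and the stored stamp at (374,250). The rib lies at (322,254) between the two. Next I'll measure from the top image.

```bash
cat > h.py <<'E'
import cv2,numpy as np
from scipy.spatial.transform import Rotation as R
def cam(c,tcp=None,rot=None):
    K=np.array([[c['fx'],0,c['cx']],[0,c['fy'],c['cy']],[0,0,1.]]);D=np.array(c['D'],float)
    if 'rvec' in c:
        A=cv2.Rodrigues(np.array(c['rvec'],float))[0]; t=np.array(c['tvec'],float).ravel()
        Rw=A.T;o=-A.T@t
    else:
        T=np.array(c['tool_from_camera']); Rw=np.array(rot)@T[:3,:3]; o=np.array(rot)@T[:3,3]+np.array(tcp)
    return K,D,Rw,o
def ray(cm,uv):
    K,D,Rw,o=cm
    p=cv2.undistortPoints(np.array(uv,float).reshape(-1,1,2),K,D).reshape(-1,2)
    return np.c_[p,np.ones(len(p))]@Rw.T,o
def onplane(cm,uv,z):
    d,o=ray(cm,uv); return o+d*((z-o[2])/d[:,2:3])
def proj(cm,P):
    K,D,Rw,o=cm; A=Rw.T
    return cv2.projectPoints(np.array(P,float).reshape(-1,1,3),cv2.Rodrigues(A)[0],-A@o,K,D)[0].reshape(-1,2)
E
python3 - <<'E'
import numpy as np,cv2
from h import *
c=np.load("pics/top0.npy",allow_pickle=True).item(); im=c['color']
a=im[160:280,245:405]; cv2.imwrite("pics/topcrop.png",cv2.resize(a,None,fx=5,fy=5,interpolation=cv2.INTER_CUBIC))
cm=cam(c); print("campos",cm[3])
hsv=cv2.cvtColor(im,cv2.COLOR_BGR2HSV)
for p in [(277,188),(282,212),(265,180),(390,230),(375,200),(374,250),(359,240)]: print(p,hsv[p[1],p[0]])
w=np.load("pics/wrist0.npy",allow_pickle=True).item()
cw=cam(w,[0,0,0],np.eye(3)); print("tcp px",proj(cw,[[0,0,0],[0,0,.03],[0,0,.1],[0,-.05,.1]]))
E
```

```text
campos [ 0.47133554 -0.00487775  1.2522172 ]
(277, 188) [ 10 141 193]
(282, 212) [  9 146 204]
(265, 180) [ 19  91 222]
(390, 230) [ 18  90 178]
(375, 200) [ 18 111 220]
(374, 250) [  9 151 201]
(359, 240) [ 17 113 197]
tcp px [[323.04643874 254.2762857 ]
 [322.74668378 231.5204621 ]
 [322.28880688 196.77098745]
 [322.37214176 135.65911464]]
```

View pics/topcrop.png

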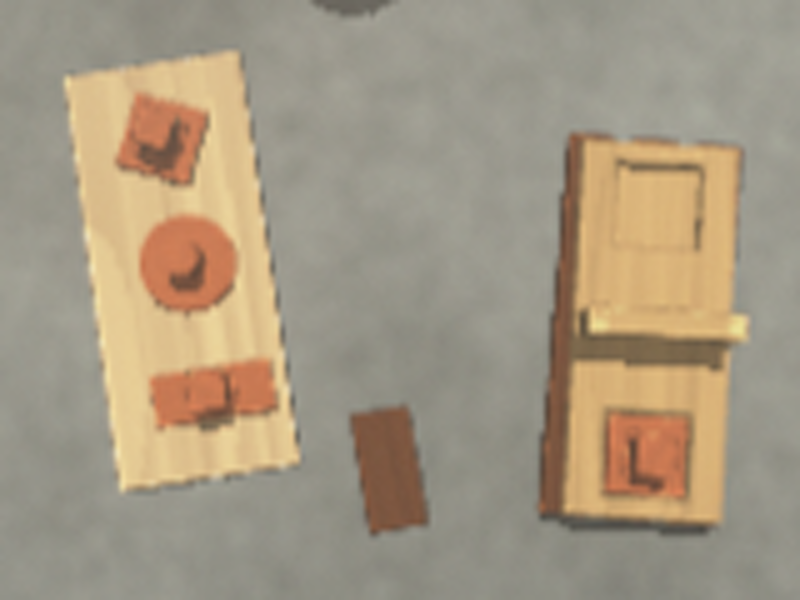

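The crop shows the square stamp's base near crop (162,140), turned slightly on the board. The carrier's top face runs from (580,136) to (722,523). I'll extract contours for both.

Run:
```python
import numpy as np,cv2
from h import *
c=np.load("pics/top0.npy",allow_pickle=True).item(); im=c['color']; cm=cam(c)
big=cv2.resize(im,None,fx=4,fy=4,interpolation=cv2.INTER_CUBIC)
hsv=cv2.cvtColor(big,cv2.COLOR_BGR2HSV)
f=lambda p:(np.array(p,float)+.5)/4-.5
terr=cv2.inRange(hsv,(4,120,50),(13,255,255))
wood=cv2.inRange(hsv,(14,60,70),(24,160,255))
x0,y0=245*4,160*4
roi=np.zeros_like(terr);roi[640:1120,980:1620]=1
def rep(mask,z,nm,mn):
    cs,_=cv2.findContours(mask*roi,cv2.RETR_EXTERNAL,cv2.CHAIN_APPROX_NONE)
    for k in cs:
        if cv2.contourArea(k)<mn: continue
        P=onplane(cm,f(k.reshape(-1,2)),z)[:,:2].astype(np.float32)
        r=cv2.minAreaRect(P*1000); print(nm,"px",np.round(f(k.reshape(-1,2)).mean(0)),np.round(r[0],1),np.round(r[1],1),round(r[2],1), cv2.boxPoints(r).round(0).tolist())
rep(cv2.morphologyEx(terr,cv2.MORPH_CLOSE,np.ones((9,9))),.024,"terr@24",800)
rep(cv2.morphologyEx(terr,cv2.MORPH_CLOSE,np.ones((9,9))),.052,"terr@52",800)
rep(wood,.012,"wood@12",5000); rep(wood,.052,"wood@52",5000)
# hand points
g=lambda L:(np.array(L,float)+.5)/5-.5+np.array([245,160])
for nm,L,z in [("board",[(582,138),(742,148),(722,523),(562,515)],.052),("recess",[(616,163),(704,167),(699,250),(613,246)],.052),("stored",[(609,410),(689,413),(686,497),(604,493)],.052),("bar",[(587,308),(748,316),(746,341),(585,333)],.126)]:
    P=onplane(cm,g(L),z)[:,:2]; print(nm,P.round(4).tolist(),"c",P.mean(0).round(4),"edges",np.linalg.norm(np.roll(P,-1,0)-P,axis=1).round(4))
```

```text
terr@24 px [374. 251.] [ 453.9 -161.6] [54.5 52.8] 87.8 [[426.0, -188.0], [479.0, -190.0], [481.0, -135.0], [429.0, -133.0]]
terr@24 px [322. 254.] [440.8   6.4] [73.1 34. ] 10.4 [[402.0, 17.0], [408.0, -17.0], [480.0, -4.0], [474.0, 30.0]]
terr@24 px [287. 238.] [488.3 122.1] [34.7 80.2] 10.0 [[464.0, 159.0], [478.0, 80.0], [512.0, 86.0], [498.0, 165.0]]
terr@24 px [282. 212.] [573.5 141.5] [63.1 63. ] 1.7 [[541.0, 172.0], [543.0, 109.0], [606.0, 111.0], [604.0, 174.0]]
terr@24 px [357. 229.] [ 524.5 -105.1] [ 11.5 216.2] 87.0 [[416.0, -105.0], [632.0, -117.0], [633.0, -105.0], [417.0, -94.0]]
terr@24 px [277. 187.] [656.1 161.6] [50.  49.9] 75.7 [[626.0, 143.0], [674.0, 131.0], [686.0, 180.0], [638.0, 192.0]]
terr@52 px [374. 251.] [ 454.3 -158. ] [53.3 51.6] 87.8 [[427.0, -184.0], [479.0, -186.0], [481.0, -132.0], [429.0, -130.0]]
terr@52 px [322. 254.] [441.5   6.1] [71.5 33.2] 10.4 [[403.0, 16.0], [409.0, -17.0], [480.0, -4.0], [474.0, 29.0]]
terr@52 px [287. 238.] [488.  119.2] [33.9 78.4] 10.0 [[464.0, 155.0], [478.0, 78.0], [511.0, 84.0], [498.0, 161.0]]
terr@52 px [282. 212.
[... 690 characters left out ...]
-113.0], [414.0, -101.0]]
wood@52 px [281. 214.] [567.3 143. ] [273.6 118.2] 10.0 [[422.0, 177.0], [443.0, 61.0], [712.0, 109.0], [692.0, 225.0]]
board [[0.6572, -0.1153], [0.6527, -0.2189], [0.4124, -0.2064], [0.4153, -0.105]] c [ 0.5344 -0.1614] edges [0.1037 0.2407 0.1014 0.2422]
recess [[0.6413, -0.1375], [0.6398, -0.1943], [0.5858, -0.1912], [0.5873, -0.1359]] c [ 0.6136 -0.1647] edges [0.0569 0.0541 0.0553 0.054 ]
stored [[0.4822, -0.1342], [0.4813, -0.1852], [0.4282, -0.1835], [0.4297, -0.1315]] c [ 0.4554 -0.1586] edges [0.051  0.0531 0.052  0.0526]
bar [[0.5424, -0.1125], [0.5395, -0.2093], [0.5244, -0.2081], [0.5273, -0.1114]] c [ 0.5334 -0.1603] edges [0.0969 0.0151 0.0967 0.0151]
```

Measured positions:

| Item | x, y (m) | Yaw |
|---|---|---|
| Carrier | (0.534, -0.161) | about -2.5° |
| Recess | (0.614, -0.165) | as carrier |
| Square stamp | (0.656, 0.162) | about -14.3° |

The measured sizes match the given ones: stamp 50 mm, bar 97 mm, recess 54 mm, board 240 x 102 mm. Next I'll move towards the stamp at a safe height.

move_arm(
  series=[
    [[3.3, 4.2, 0, 0, 0, 0, 1], [3.3, 4.2, 0, 0, 0, 0, 1], [3.3, 4.2, 0, 0, 0, 0, 1], [3.3, 4.2, 0, 0, 0, 0, 1], [3.3, 4.2, 0, 0, 0, 0, 1], [3.3, 4.2, 0, 0, 0, 0, 1], [3.3, 4.2, 0, 0, 0, 0, 1], [3.3, 4.2, 0, 0, 0, 0, 1], [3.3, 4.2, 0, 0, 0, 0, 1], [3.3, 4.2, 0, 0, 0, 0, 1], [3.3, 4.2, 0, 0, 0, 0, 1], [3.3, 4.2, 0, 0, 0, 0, 1]],
  ],
)

```text
time_s: 1.65
tcp_pos: [0.5533, -0.0285, 0.2224]
ee_rot: [[-0.364, 0.932, -0.0], [0.932, 0.364, -0.0], [0.0, -0.0, -1.0]]
wrist_force: [0.4, -0.4, -0.4]
gripper_width: 0.998
```

```bash
cat >> h.py <<'E'
def plan(s,target,phi):
    """turn about tool z to yaw phi first (deg), then shifts cm in the NEW tool axes"""
    M=np.array(s['ee_rot']); cur=np.degrees(np.arctan2(M[1,0],M[0,0])); 
    turn=-((phi-cur+180)%360-180)
    a=np.radians(phi); N=np.array([[np.cos(a),np.sin(a),0],[np.sin(a),-np.cos(a),0],[0,0,-1]])
    d=np.array(target)-np.array(s['tcp_pos'])
    # residual tilt
    tilt=M.T@np.cross(M[:,2],[0,0,-1])
    print("t",round(s['time_s'],2),"tcp",np.round(s['tcp_pos'],4),"yaw",round(cur,2),"turn wz",round(turn,2),"shift new axes cm",np.round(N.T@d*100,2),"old axes",np.round(M.T@d*100,2),"tilt fix deg",np.round(np.degrees(tilt),2),"F",np.round(s['wrist_force'],2),"w",round(float(s['gripper_width']),3))
E
python3 - <<'E'
from station import r
from h import *
plan(r.sense(),[.656,.1616,.17],75.7)
E
```

```text
t 1.65 tcp [ 0.5533 -0.0285  0.2224] yaw 111.32 turn wz 35.62 shift new axes cm [20.96  5.26  5.24] old axes [13.98 16.48  5.24] tilt fix deg [-0.01 -0.    0.  ] F [ 0.4  -0.39 -0.4 ] w 0.998
```

move_arm(
  series=[
    [[0, 0, 0, 0, 0, 8.9, 1], [0, 0, 0, 0, 0, 8.9, 1], [0, 0, 0, 0, 0, 8.9, 1], [0, 0, 0, 0, 0, 8.9, 1], [4.2, 1.0, 1.0, 0, 0, 0, 1], [4.2, 1.0, 1.0, 0, 0, 0, 1], [4.2, 1.0, 1.0, 0, 0, 0, 1], [4.2, 1.0, 1.0, 0, 0, 0, 1], [4.2, 1.0, 1.0, 0, 0, 0, 1], [0, 0, 0, 0, 0, 0, 1]],
  ],
)

```text
time_s: 2.9
tcp_pos: [0.6531, 0.1632, 0.1699]
ee_rot: [[0.244, 0.97, -0.003], [0.97, -0.244, -0.001], [-0.002, -0.003, -1.0]]
wrist_force: [0.1, 0.1, -1.4]
gripper_width: 1.0
```

Run:
```python
from station import r
from h import *
s=r.sense(); c=r.capture("wrist"); c['tcp']=s['tcp_pos'];c['rot']=s['ee_rot']; np.save("pics/wrist1.npy",c,allow_pickle=True); cv2.imwrite("pics/wrist1.png",c['color'])
plan(s,[.656,.1616,.05],75.7)
```

```text
t 2.9 tcp [0.6531 0.1632 0.1699] yaw 75.85 turn wz 0.15 shift new axes cm [-0.08  0.32 11.99] old axes [-0.06  0.36 11.99] tilt fix deg [-0.16  0.1   0.  ] F [ 0.12  0.07 -1.4 ] w 1.0
```

View pics/wrist1.png

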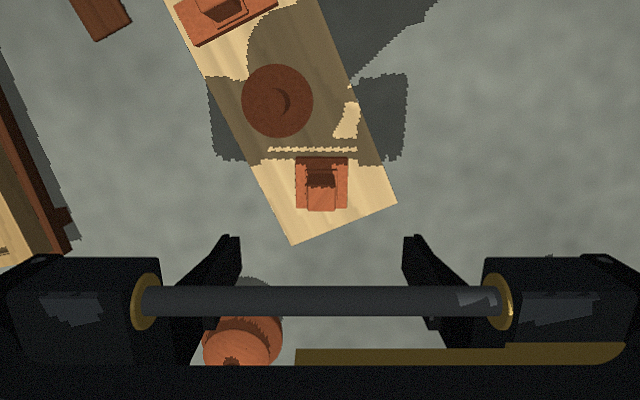

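The wrist view shows the square stamp's base at about columns 296–348 and rows 157–210, square to the jaws. Its centre is between the fingers. I'll measure it.

Run:
```python
from h import *
c=np.load("pics/wrist1.npy",allow_pickle=True).item(); cm=cam(c,c['tcp'],c['rot'])
im=c['color']; x0,y0,x1,y1=270,140,375,225
a=im[y0:y1,x0:x1]; cv2.imwrite("pics/w1c.png",cv2.resize(a,None,fx=7,fy=7,interpolation=cv2.INTER_CUBIC))
hsv=cv2.cvtColor(cv2.resize(a,None,fx=4,fy=4,interpolation=cv2.INTER_CUBIC),cv2.COLOR_BGR2HSV)
m=cv2.inRange(hsv,(0,120,30),(13,255,255)); m=cv2.morphologyEx(m,cv2.MORPH_CLOSE,np.ones((9,9)))
for k in cv2.findContours(m,cv2.RETR_EXTERNAL,cv2.CHAIN_APPROX_NONE)[0]:
    if cv2.contourArea(k)<1000: continue
    p=(k.reshape(-1,2)+.5)/4-.5+[x0,y0]
    P=onplane(cm,p,.024)[:,:2].astype(np.float32); q=cv2.minAreaRect(P*1000); print("base@24",np.round(q[0],1),np.round(q[1],1),round(q[2],2),p.min(0),p.max(0))
print("pred base corners",proj(cm,[[.656,.1616,.024],[.656,.1616,.068]]).round(1).tolist())
```

```text
base@24 [654.9 160.9] [49.8 54.8] 75.78 [294.625 155.625] [347.375 210.875]
pred base corners [[321.9, 184.8], [321.9, 199.3]]
```

View pics/w1c.png

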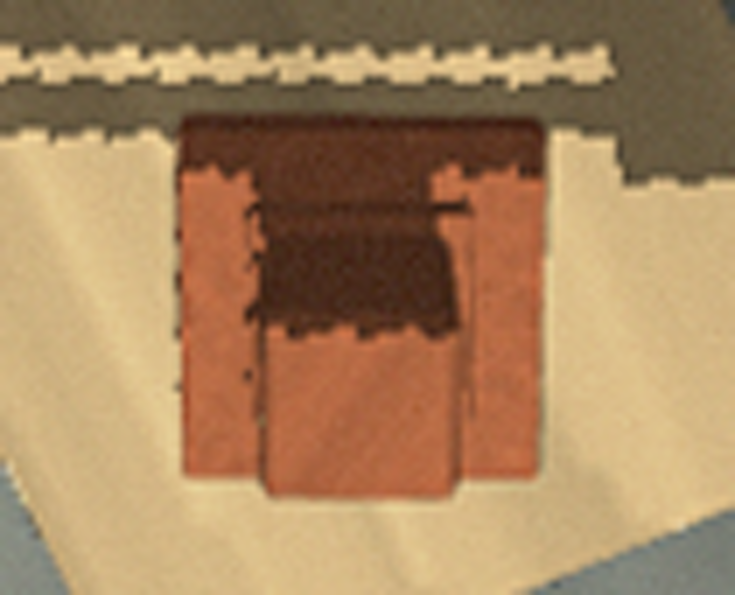

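Run:
```python
from h import *
c=np.load("pics/wrist1.npy",allow_pickle=True).item(); cm=cam(c,c['tcp'],c['rot'])
g=lambda L:(np.array(L,float)+.5)/7-.5+[270,140]
for nm,L,z in [("base",[(183,128),(543,128),(540,477),(185,477)],.024),("basefoot",[(183,116),(543,116)],.012),("griptop",[(264,325),(460,325),(457,495),(268,495)],.068)]:
    P=onplane(cm,g(L),z)[:,:2]; print(nm,P.round(4).tolist(),P.mean(0).round(4),np.linalg.norm(np.roll(P,-1,0)-P,axis=1).round(4))
    T=(np.c_[P,[z]*len(P)]-c['tcp'])@np.array(c['rot']); print("  tool",T.round(4).tolist())
```

```text
base [[0.6247, 0.1443], [0.6364, 0.1908], [0.6845, 0.1795], [0.6724, 0.1314]] [0.6545 0.1615] [0.048  0.0494 0.0496 0.0494]
  tool [[-0.025, -0.0225, 0.146], [0.023, -0.0225, 0.146], [0.0237, 0.0268, 0.1458], [-0.0258, 0.0269, 0.1459]]
basefoot [[0.6251, 0.1432], [0.6373, 0.1915]] [0.6312 0.1674] [0.0498 0.0498]
  tool [[-0.0259, -0.0218, 0.158], [0.0239, -0.0218, 0.158]]
griptop [[0.6419, 0.1527], [0.6475, 0.175], [0.6681, 0.1698], [0.6626, 0.1478]] [0.655  0.1613] [0.023  0.0212 0.0227 0.0212]
  tool [[-0.0127, -0.008, 0.102], [0.0103, -0.008, 0.1019], [0.0102, 0.0132, 0.1019], [-0.0124, 0.0133, 0.1019]]
```

Both cameras agree on the stamp at (0.655, 0.161) within 1 mm. I'll descend to tip z ≈ 0.031 and close the fingers.

move_arm(
  series=[
    [[-0.1, 0.25, 2.0, 0, 0, 0, 1], [0, 0, 4.0, 0, 0, 0, 1], [0, 0, 4.0, 0, 0, 0, 1], [0, 0, 2.5, 0, 0, 0, 1], [0, 0, 1.4, 0, 0, 0, 1], [0, 0, 0, 0, 0, 0, 1], [0, 0, 0, 0, 0, 0, -1], [0, 0, 0, 0, 0, 0, -1], [0, 0, 0, 0, 0, 0, -1], [0, 0, 0, 0, 0, 0, -1], [0, 0, 0, 0, 0, 0, -1], [0, 0, 0, 0, 0, 0, -1]],
  ],
)

```text
time_s: 4.45
tcp_pos: [0.6552, 0.1594, 0.0335]
ee_rot: [[0.247, 0.969, -0.0], [0.969, -0.247, -0.0], [-0.0, -0.0, -1.0]]
wrist_force: [0.2, 0.9, 0.3]
gripper_width: 0.401
```

Run:
```python
from station import r
from h import *
plan(r.sense(),[.655,.1614,.031],75.8)
```

```text
t 4.45 tcp [0.6552 0.1594 0.0335] yaw 75.7 turn wz -0.1 shift new axes cm [ 0.19 -0.07  0.25] old axes [ 0.19 -0.07  0.25] tilt fix deg [-0.  0. -0.] F [0.2  0.86 0.29] w 0.401
```

move_arm(
  series=[
    [[0, 0, 0, 0, 0, 0, -1], [0, 0, 0, 0, 0, 0, -1], [0, 0, 0, 0, 0, 0, -1], [0, 0, 0, 0, 0, 0, -1], [0, 0, 0, 0, 0, 0, -1], [0, 0, 0, 0, 0, 0, -1]],
  ],
)

```text
time_s: 5.2
tcp_pos: [0.6552, 0.1593, 0.0335]
ee_rot: [[0.247, 0.969, -0.0], [0.969, -0.247, -0.0], [-0.0, -0.0, -1.0]]
wrist_force: [0.4, -0.4, -0.8]
gripper_width: 0.27
```

The stamp is gripped, with an opening of 0.27, or about 24 mm. I'll lift it and carry it to above the recess.

move_arm(
  series=[
    [[0, 0, -2, 0, 0, 0, -1], [0, 0, -4, 0, 0, 0, -1], [0, 0, -4, 0, 0, 0, -1], [0, 0, -4, 0, 0, 0, -1], [-4, 0.5, 0, 0, 0, 0, -1], [-4, 0.5, 0, 0, 0, 0, -1], [-4, 0.5, 0, 0, 0, 0, -1], [-4, 0.5, 0, 0, 0, 0, -1], [-4, 0.5, 0, 0, 0, 0, -1], [-4, 0.5, 0, 0, 0, 0, -1], [-4, 0.5, 0, 0, 0, 0, -1], [-4, 0.5, 0, 0, 0, 0, -1]],
  ],
)

```text
time_s: 6.7
tcp_pos: [0.6143, -0.1619, 0.1733]
ee_rot: [[0.247, 0.969, -0.001], [0.969, -0.247, 0.0], [-0.0, -0.001, -1.0]]
wrist_force: [0.3, 0.1, -0.3]
gripper_width: 0.273
```

move_arm(
  series=[
    [[0, 0, 0, 0, 0, -6, -1], [0, 0, 0, 0, 0, -6, -1], [0, 0, 0, 0, 0, 0, -1], [0, 0, 0, 0, 0, 0, -1]],
  ],
)

```text
time_s: 7.2
tcp_pos: [0.6148, -0.1605, 0.1734]
ee_rot: [[0.041, 0.999, -0.0], [0.999, -0.041, 0.0], [0.0, -0.0, -1.0]]
wrist_force: [0.7, 0.2, -1.5]
gripper_width: 0.272
```

Run:
```python
from station import r
from h import *
s=r.sense(); plan(s,[.6136,-.1647,.12],87.5)
for n in ("wrist","top","scene"):
    c=r.capture(n); c['tcp']=s['tcp_pos'];c['rot']=s['ee_rot']; np.save(f"pics/{n}2.npy",c,allow_pickle=True); cv2.imwrite(f"pics/{n}2.png",c['color'])
```

```text
t 7.2 tcp [ 0.6148 -0.1605  0.1734] yaw 87.62 turn wz 0.12 shift new axes cm [-0.42 -0.1   5.34] old axes [-0.42 -0.1   5.34] tilt fix deg [-0.03 -0.   -0.  ] F [ 0.65  0.21 -1.49] w 0.272
```

View pics/wrist2.png

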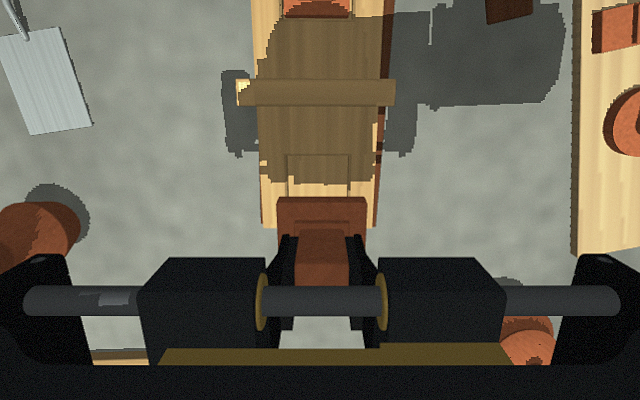

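View pics/scene2.png

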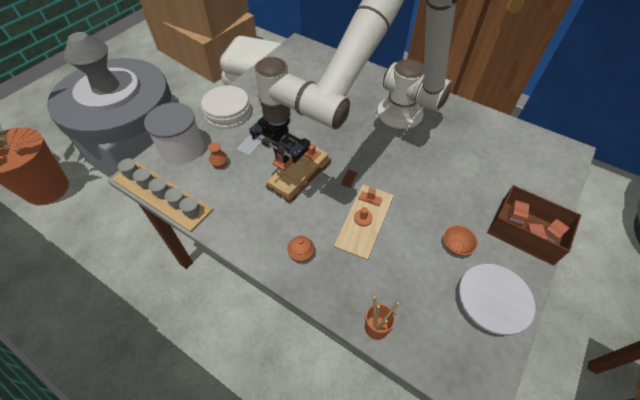

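The wrist view shows the held stamp, with its base's near edge at rows 198–210 and columns 277–366. The recess mouth's near edge is at row 154, columns 287–349. I'll zoom in to measure both in the same view.

Run:
```python
import cv2
im=cv2.imread("pics/wrist2.png"); a=im[60:240,225:415]; a=cv2.convertScaleAbs(cv2.resize(a,None,fx=4,fy=4,interpolation=cv2.INTER_CUBIC)[:600],alpha=1.5,beta=10)
a=cv2.resize(im[140:240,250:400],None,fx=5,fy=5,interpolation=cv2.INTER_CUBIC); cv2.imwrite("pics/w2c.png",cv2.convertScaleAbs(a,alpha=1.6,beta=15))
```

```text
(no output)
```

View pics/w2c.png

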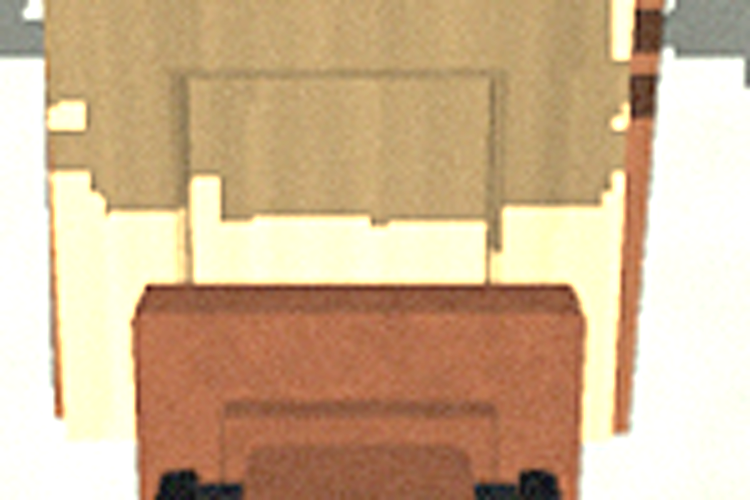

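Run:
```python
from h import *
c=np.load("pics/wrist2.npy",allow_pickle=True).item(); ct=cam(c,[0,0,0],np.eye(3))
g=lambda L:(np.array(L,float)+.5)/5-.5+[250,140]
def atz(L,z): return (onplane(ct,g(L),z)*1000).round(1)
zb=c['tcp'][2]-.052
print("recess near mouth",atz([(181,71),(502,71)],zb)[:,:2].tolist())
print("recess side low",atz([(187,280),(492,280)],zb)[:,:2].tolist())
print("board edges",atz([(50,180),(626,180),(66,435),(613,435)],zb)[:,:2].tolist())
print("stamp basetop near",atz([(134,318),(583,318)],.0095)[:,:2].tolist())
print("stamp foot near",atz([(148,286),(576,286)],.0215)[:,:2].tolist())
print("grip bottom near",atz([(225,403),(496,403)],.0095)[:,:2].tolist())
```

```text
recess near mouth [[-31.5, -31.3], [23.5, -31.3]]
recess side low [[-31.6, 6.3], [22.7, 6.3]]
board edges [[-54.9, -12.0], [45.6, -12.0], [-54.7, 36.2], [45.6, 36.2]]
stamp basetop near [[-25.5, -25.4], [23.2, -25.4]]
stamp foot near [[-25.5, -25.1], [23.9, -25.1]]
grip bottom near [[-15.9, -15.4], [14.0, -15.4]]
```

At this height the two estimates of the remaining y shift differ by about 3 mm, at -3.7 and -0.7 mm. I'll move in by the middle value and look again closer, where the parallax is small.

move_arm(
  series=[
    [[-0.35, -0.2, 2, 0, 0, 0, -1], [0, 0, 2.5, 0, 0, 0, -1], [0, 0, 2.5, 0, 0, 0, -1], [0, 0, 1.5, 0, 0, 0, -1], [0, 0, 0, 0, 0, 0, -1], [0, 0, 0, 0, 0, 0, -1]],
  ],
)

```text
time_s: 8.1
tcp_pos: [0.6137, -0.1641, 0.0896]
ee_rot: [[0.04, 0.999, 0.002], [0.999, -0.04, -0.0], [-0.0, 0.002, -1.0]]
wrist_force: [0.9, 0.5, -1.0]
gripper_width: 0.277
```

Run:
```python
from station import r
from h import *
s=r.sense(); plan(s,[.6136,-.1647,.0615],87.5)
for n in ("wrist","scene"):
    c=r.capture(n); c['tcp']=s['tcp_pos'];c['rot']=s['ee_rot']; np.save(f"pics/{n}3.npy",c,allow_pickle=True); cv2.imwrite(f"pics/{n}3.png",c['color'])
    if n=="wrist":
        a=cv2.resize(c['color'][120:240,250:400],None,fx=5,fy=5,interpolation=cv2.INTER_CUBIC); cv2.imwrite("pics/w3c.png",cv2.convertScaleAbs(a,alpha=1.6,beta=15))
    else: cv2.imwrite("pics/s3c.png",cv2.resize(c['color'][110:220,240:360],None,fx=5,fy=5,interpolation=cv2.INTER_CUBIC))
```

```text
t 8.1 tcp [ 0.6137 -0.1641  0.0896] yaw 87.72 turn wz 0.22 shift new axes cm [-0.06 -0.01  2.81] old axes [-0.06 -0.02  2.81] tilt fix deg [ 0.11  0.02 -0.  ] F [ 0.9   0.51 -1.01] w 0.277
```

View pics/w3c.png

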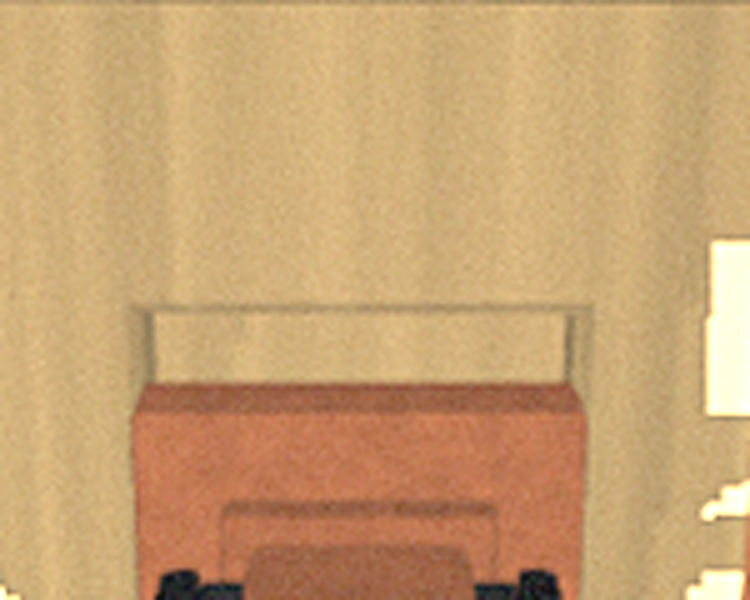

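View pics/s3c.png

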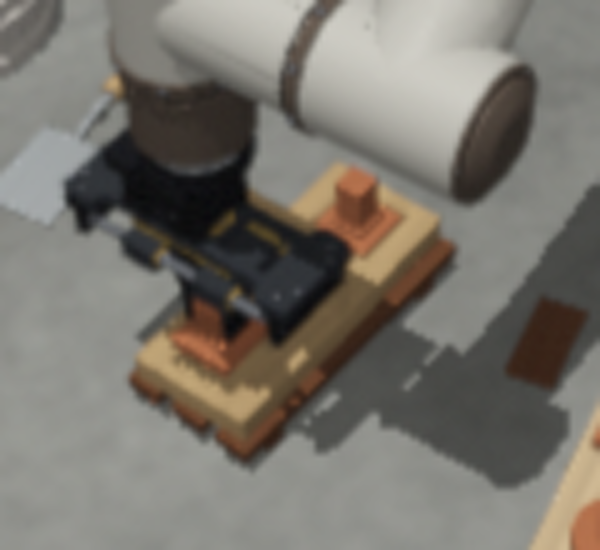

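Run:
```python
from h import *
c=np.load("pics/wrist3.npy",allow_pickle=True).item(); ct=cam(c,[0,0,0],np.eye(3))
g=lambda L:(np.array(L,float)+.5)/5-.5+[250,120]
def atz(L,z): return (onplane(ct,g(L),z)*1000).round(1)[:,:2].tolist()
zb=c['tcp'][2]-.052
print("mouth outer near",atz([(131,304),(593,304)],zb))
print("floor sides",atz([(155,380),(568,380)],zb+.012),"floor near",atz([(155,310),(568,310)],zb+.012))
print("stamp basetop near",atz([(133,413),(585,413)],.0095))
print("stamp foot near",atz([(148,384),(577,384)],.0215))
w=cam(c,c['tcp'],c['rot'])
# bar far edge line at crop row ~2
```

```text
mouth outer near [[-29.3, -30.5], [27.8, -30.5]]
floor sides [[-28.2, -16.8], [26.7, -16.8]] floor near [[-27.8, -26.4], [26.3, -26.4]]
stamp basetop near [[-25.6, -25.9], [23.3, -25.9]]
stamp foot near [[-25.4, -25.3], [24.0, -25.3]]
```

In the same view at close depth, x is aligned within 0.3 mm and the yaw matches. The recess is about 1.3 mm towards tool -y. I'll correct that and enter the recess slowly.

move_arm(
  series=[
    [[0, -0.13, 0, 0, 0, 0, -1], [0, 0, 0.5, 0, 0, 0, -1], [0, 0, 0.5, 0, 0, 0, -1], [0, 0, 0.5, 0, 0, 0, -1], [0, 0, 0.4, 0, 0, 0, -1], [0, 0, 0, 0, 0, 0, -1]],
  ],
)

```text
time_s: 8.95
tcp_pos: [0.6113, -0.164, 0.069]
ee_rot: [[0.04, 0.999, -0.001], [0.999, -0.04, 0.0], [0.0, -0.001, -1.0]]
wrist_force: [-0.2, -0.4, -0.2]
gripper_width: 0.275
```

Run:
```python
from station import r
from h import *
s=r.sense(); plan(s,[.6136,-.1647,.0615],87.5)
```

```text
t 8.95 tcp [ 0.6113 -0.164   0.069 ] yaw 87.7 turn wz 0.2 shift new axes cm [-0.06  0.23  0.75] old axes [-0.06  0.23  0.75] tilt fix deg [-0.06 -0.    0.  ] F [-0.22 -0.41 -0.19] w 0.275
```

The foot is about 4 mm below the mouth with no contact load, so it has entered. I'll continue down.

move_arm(
  series=[
    [[0, 0, 0.2, 0, 0, 0, -1], [0, 0, 0.2, 0, 0, 0, -1], [0, 0, 0.2, 0, 0, 0, -1], [0, 0, 0, 0, 0, 0, -1]],
  ],
)

```text
time_s: 9.45
tcp_pos: [0.6114, -0.164, 0.0633]
ee_rot: [[0.04, 0.999, -0.0], [0.999, -0.04, 0.0], [0.0, -0.0, -1.0]]
wrist_force: [0.7, 0.0, -1.1]
gripper_width: 0.277
```

move_arm(
  series=[
    [[0, 0, 0.1, 0, 0, 0, -1], [0, 0, 0, 0, 0, 0, -1]],
  ],
)

```text
time_s: 9.7
tcp_pos: [0.6115, -0.164, 0.0625]
ee_rot: [[0.04, 0.999, -0.0], [0.999, -0.04, 0.0], [0.0, -0.0, -1.0]]
wrist_force: [1.3, 0.2, -0.4]
gripper_width: 0.273
```

move_arm(
  series=[
    [[0, 0, 0.1, 0, 0, 0, -1], [0, 0, 0, 0, 0, 0, -1]],
  ],
)

```text
time_s: 9.95
tcp_pos: [0.6116, -0.164, 0.0615]
ee_rot: [[0.04, 0.999, 0.0], [0.999, -0.04, -0.0], [-0.0, 0.0, -1.0]]
wrist_force: [-0.1, 0.2, -0.5]
gripper_width: 0.274
```

move_arm(
  series=[
    [[0, 0, 0.1, 0, 0, 0, -1], [0, 0, 0, 0, 0, 0, -1]],
  ],
)

```text
time_s: 10.2
tcp_pos: [0.6116, -0.164, 0.0615]
ee_rot: [[0.04, 0.999, 0.0], [0.999, -0.04, -0.0], [-0.0, 0.0, -1.0]]
wrist_force: [-1.8, 1.8, 5.4]
gripper_width: 0.272
```

Contact came exactly at the expected flush height, 0.0615, with 5.4 N. I'll press a bit more.

move_arm(
  series=[
    [[0, 0, 0.1, 0, 0, 0, -1], [0, 0, 0, 0, 0, 0, -1], [0, 0, 0, 0, 0, 0, -1]],
  ],
)

```text
time_s: 10.58
tcp_pos: [0.6116, -0.164, 0.0615]
ee_rot: [[0.04, 0.999, 0.001], [0.999, -0.04, -0.0], [-0.0, 0.001, -1.0]]
wrist_force: [-4.2, 1.9, 9.7]
gripper_width: 0.277
```

move_arm(
  series=[
    [[0, 0, 0.05, 0, 0, 0, -1], [0, 0, 0, 0, 0, 0, -1], [0, 0, 0, 0, 0, 0, -1]],
  ],
)

```text
time_s: 10.95
tcp_pos: [0.6116, -0.164, 0.0615]
ee_rot: [[0.039, 0.999, 0.001], [0.999, -0.039, -0.001], [-0.001, 0.001, -1.0]]
wrist_force: [-4.4, 1.6, 12.0]
gripper_width: 0.272
```

move_arm(
  series=[
    [[0, 0, -0.2, 0, 0, 0, -1], [0, 0, 0, 0, 0, 0, 1], [0, 0, 0, 0, 0, 0, 1], [0, 0, 0, 0, 0, 0, 1], [0, 0, 0, 0, 0, 0, 1], [0, 0, 0, 0, 0, 0, 1]],
  ],
)

```text
time_s: 11.7
tcp_pos: [0.6116, -0.164, 0.0609]
ee_rot: [[0.04, 0.999, -0.0], [0.999, -0.04, 0.0], [0.0, -0.0, -1.0]]
wrist_force: [0.1, -0.2, -0.5]
gripper_width: 0.754
```

Pressed with 12 N, z unchanged, then released. I'll rise, move over the bar and turn 90° so the jaws lie along the carrier's length.

move_arm(
  series=[
    [[0, 0, -1, 0, 0, 0, 1], [0, 0, -3, 0, 0, 0, 1], [0, 0, -5, 0, 0, 0, 1], [0, 0, -5, 0, 0, 0, 1], [0, -4, 0, 0, 0, 0, 1], [0, -4, 0, 0, 0, 0, 1], [0, 0, 0, 0, 0, -10, 1], [0, 0, 0, 0, 0, -10, 1], [0, 0, 0, 0, 0, -10, 1], [0, 0, 0, 0, 0, -10, 1], [0, 0, 0, 0, 0, -10, 1], [0, 0, 0, 0, 0, -10, 1]],
  ],
)

```text
time_s: 13.2
tcp_pos: [0.5317, -0.1608, 0.202]
ee_rot: [[-0.848, 0.529, 0.001], [0.529, 0.848, -0.0], [-0.001, 0.001, -1.0]]
wrist_force: [0.3, -0.2, -0.3]
gripper_width: 0.999
```

move_arm(
  series=[
    [[0, 0, 0, 0, 0, -10, 1], [0, 0, 0, 0, 0, -10, 1], [0, 0, 0, 0, 0, -10, 1], [0, 0, 0, 0, 0, 0, 1], [0, 0, 0, 0, 0, 0, 1]],
  ],
)

```text
time_s: 13.82
tcp_pos: [0.5317, -0.1608, 0.2015]
ee_rot: [[-0.999, 0.043, 0.001], [0.043, 0.999, -0.0], [-0.001, 0.0, -1.0]]
wrist_force: [0.2, -0.2, 0.3]
gripper_width: 1.001
```

Run:
```python
from station import r
from h import *
s=r.sense(); plan(s,[.532,-.1605,.1],177.5)
for n in ("wrist","top","scene"):
    c=r.capture(n); c['tcp']=s['tcp_pos'];c['rot']=s['ee_rot']; np.save(f"pics/{n}4.npy",c,allow_pickle=True); cv2.imwrite(f"pics/{n}4.png",c['color'])
```

```text
t 13.82 tcp [ 0.5317 -0.1608  0.2015] yaw 177.56 turn wz 0.06 shift new axes cm [-0.03  0.03 10.15] old axes [-0.03  0.03 10.15] tilt fix deg [ 0.    0.04 -0.  ] F [ 0.18 -0.22  0.32] w 1.001
```

View pics/wrist4.png

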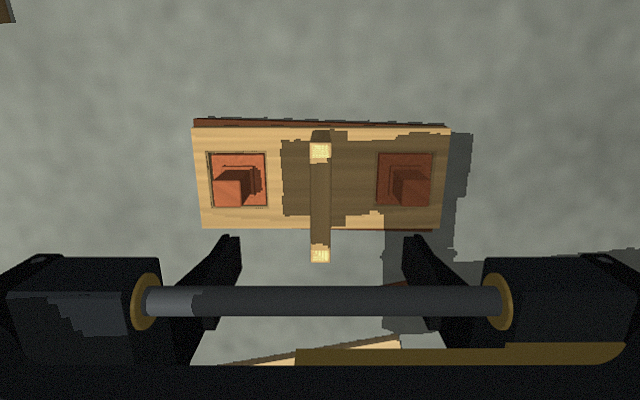

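The view shows both stamps seated, at (239,180) for the new one and (404,180) for the stored one. The bar lies between the fingers at columns 310–331, rows 143–262. I'll zoom in to check flushness and the bar centre.

Run:
```python
import cv2
im=cv2.imread("pics/wrist4.png"); a=im[110:275,185:460]; cv2.imwrite("pics/w4c.png",cv2.resize(a,None,fx=2.9,fy=2.9,interpolation=cv2.INTER_CUBIC))
b=cv2.resize(im[140:220,195:280],None,fx=7,fy=7,interpolation=cv2.INTER_CUBIC); cv2.imwrite("pics/w4d.png",b)
```

View pics/w4c.png

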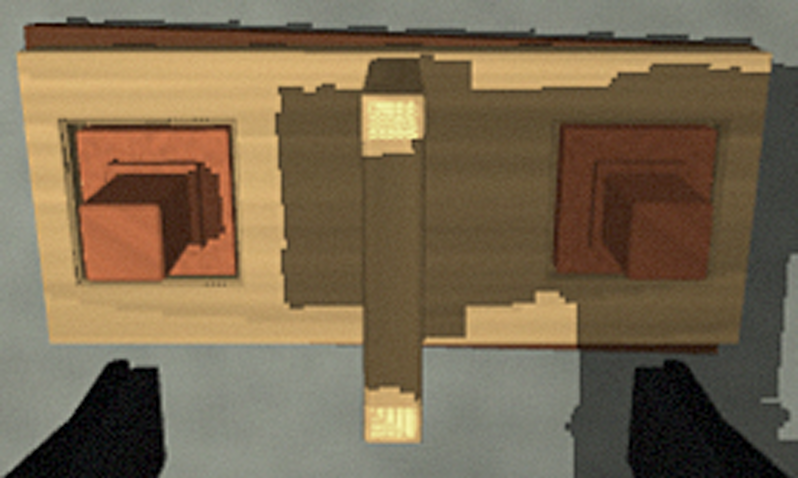

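View pics/w4d.png

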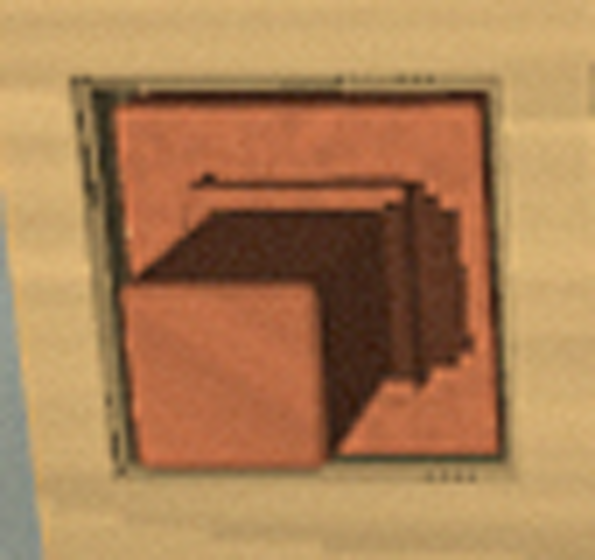

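Run:
```python
from h import *
c=np.load("pics/wrist4.npy",allow_pickle=True).item(); cm=cam(c,c['tcp'],c['rot']);T=np.array(c['rot'])
def rep(nm,g,L,z):
    P=onplane(cm,g(L),z); t=(P-c['tcp'])@T*1000; print(nm,"world",P.mean(0).round(4),"tool mm",t.round(1)[:,:2].tolist(),"c",t.mean(0).round(1),np.linalg.norm(np.roll(P,-1,0)-P,axis=1).round(4))
g=lambda L:(np.array(L,float)+.5)/2.9-.5+[185,110]
rep("bar",g,[(361,93),(425,93),(421,442),(365,442)],.126)
rep("board",g,[(18,54),(771,52),(739,345),(48,346)],.052)
g2=lambda L:(np.array(L,float)+.5)/7-.5+[195,140]
rep("base",g2,[(114,100),(488,97),(502,457),(132,462)],.052)
rep("mouth",g2,[(72,78),(500,78),(514,472),(116,478)],.052)
g=lambda L:(np.array(L,float)+.5)/2.9-.5+[185,110]
rep("stored",g,[(558,127),(717,127),(709,276),(553,273)],.052)
```

```text
bar world [ 0.532  -0.1623  0.126 ] tool mm [[-8.1, -49.4], [7.5, -49.4], [7.4, 46.5], [-8.0, 46.5]] c [-0.3 -1.4 75.5] [0.0157 0.0958 0.0154 0.0958]
board world [ 0.5319 -0.1611  0.052 ] tool mm [[-119.4, -50.3], [119.4, -51.0], [120.2, 49.8], [-120.9, 50.2]] c [ -0.2  -0.3 149.5] [0.2388 0.1008 0.241  0.1006]
base world [ 0.6107 -0.1652  0.052 ] tool mm [[-103.4, -26.6], [-53.0, -27.0], [-53.7, 24.3], [-106.0, 25.1]] c [-79.   -1.  149.6] [0.0503 0.0513 0.0523 0.0517]
mouth world [ 0.6118 -0.1655  0.052 ] tool mm [[-108.7, -29.5], [-51.3, -29.5], [-52.1, 26.6], [-108.5, 27.5]] c [-80.1  -1.3 149.6] [0.0574 0.0561 0.0564 0.057 ]
stored world [ 0.452 -0.159  0.052] tool mm [[53.1, -27.0], [104.7, -27.0], [107.2, 24.3], [53.9, 23.2]] c [ 79.7  -1.6 149.5] [0.0516 0.0513 0.0532 0.0502]
```

Sizes check out: bar 15.6 x 95.8 mm, board 240 x 101 mm. The new stamp is about 1 mm from the recess centre, and the bar lies within 1.5 mm of the tool axis. I'll descend to tip z ≈ 0.095 and grip.

move_arm(
  series=[
    [[0, -0.1, 3, 0, 0, 0, 1], [0, 0, 3, 0, 0, 0, 1], [0, 0, 2.6, 0, 0, 0, 1], [0, 0, 2, 0, 0, 0, 1], [0, 0, 0, 0, 0, 0, 1], [0, 0, 0, 0, 0, 0, -1], [0, 0, 0, 0, 0, 0, -1], [0, 0, 0, 0, 0, 0, -1], [0, 0, 0, 0, 0, 0, -1], [0, 0, 0, 0, 0, 0, -1], [0, 0, 0, 0, 0, 0, -1], [0, 0, 0, 0, 0, 0, -1]],
  ],
)

```text
time_s: 15.48
tcp_pos: [0.5316, -0.1618, 0.095]
ee_rot: [[-0.999, 0.04, -0.0], [0.04, 0.999, 0.0], [0.0, 0.0, -1.0]]
wrist_force: [-0.1, 0.4, 0.6]
gripper_width: 0.285
```

move_arm(
  series=[
    [[0, 0, 0, 0, 0, 0, -1], [0, 0, 0, 0, 0, 0, -1], [0, 0, 0, 0, 0, 0, -1], [0, 0, 0, 0, 0, 0, -1], [0, 0, 0, 0, 0, 0, -1], [0, 0, 0, 0, 0, 0, -1], [0, 0, 0, 0, 0, 0, -1]],
  ],
)

```text
time_s: 16.35
tcp_pos: [0.5318, -0.1618, 0.0951]
ee_rot: [[-0.999, 0.04, 0.0], [0.04, 0.999, 0.0], [-0.0, 0.0, -1.0]]
wrist_force: [2.3, -0.2, -1.0]
gripper_width: 0.179
```

The bar is gripped, with an opening of 0.179, or 15.6 mm. I'll lift gently.

move_arm(
  series=[
    [[0, 0, -0.2, 0, 0, 0, -1], [0, 0, -0.3, 0, 0, 0, -1], [0, 0, -0.5, 0, 0, 0, -1], [0, 0, -0.5, 0, 0, 0, -1], [0, 0, -0.5, 0, 0, 0, -1], [0, 0, 0, 0, 0, 0, -1]],
  ],
)

```text
time_s: 17.1
tcp_pos: [0.532, -0.1618, 0.1157]
ee_rot: [[-0.999, 0.04, 0.001], [0.04, 0.999, -0.0], [-0.001, 0.0, -1.0]]
wrist_force: [-0.3, 0.1, -5.0]
gripper_width: 0.179
```

Run:
```python
from station import r
from h import *
s=r.sense(); plan(s,[.532,-.162,.195],177.6); print(np.round(s['moment'],3))
for n in ("wrist","scene"):
    c=r.capture(n); c['tcp']=s['tcp_pos'];c['rot']=s['ee_rot']; np.save(f"pics/{n}5.npy",c,allow_pickle=True); cv2.imwrite(f"pics/{n}5.png",c['color'])
    if n=="scene": cv2.imwrite("pics/s5c.png",cv2.resize(c['color'][100:220,230:360],None,fx=4.5,fy=4.5,interpolation=cv2.INTER_CUBIC))
```

```text
t 17.1 tcp [ 0.532  -0.1618  0.1157] yaw 177.71 turn wz 0.11 shift new axes cm [-0.   -0.02 -7.93] old axes [-0.01 -0.02 -7.93] tilt fix deg [0.   0.08 0.  ] F [-0.33  0.1  -4.97] w 0.179
[-0.009  0.063  0.017]
```

View pics/wrist5.png

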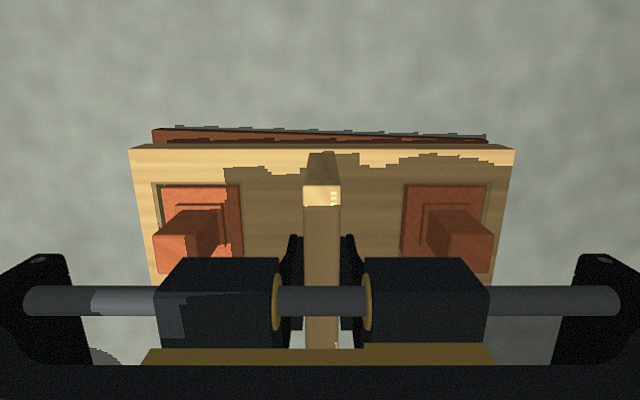

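View pics/s5c.png

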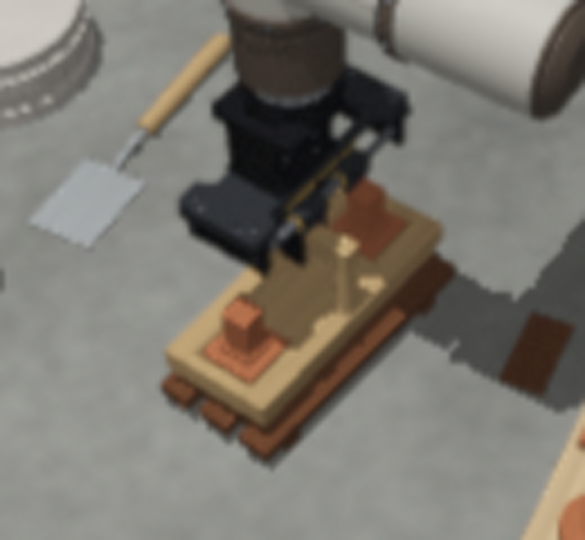

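The carrier is off the rest and level, with about 5 N of load and both stamps seated. I'll continue to about 10 cm.

move_arm(
  series=[
    [[0, 0, -0.5, 0, 0, 0, -1], [0, 0, -1, 0, 0, 0, -1], [0, 0, -1, 0, 0, 0, -1], [0, 0, -1, 0, 0, 0, -1], [0, 0, -1, 0, 0, 0, -1], [0, 0, -1, 0, 0, 0, -1], [0, 0, -1, 0, 0, 0, -1], [0, 0, -0.8, 0, 0, 0, -1], [0, 0, -0.4, 0, 0, 0, -1], [0, 0, -0.2, 0, 0, 0, -1], [0, 0, 0, 0, 0, 0, -1], [0, 0, 0, 0, 0, 0, -1]],
  ],
)

```text
time_s: 18.7
tcp_pos: [0.5314, -0.1618, 0.1936]
ee_rot: [[-0.999, 0.04, -0.001], [0.04, 0.999, 0.0], [0.001, 0.0, -1.0]]
wrist_force: [0.9, 0.1, -4.5]
gripper_width: 0.183
```

move_arm(
  series=[
    [[0, 0, 0, 0, 0, 0, -1], [0, 0, 0, 0, 0, 0, -1], [0, 0, 0, 0, 0, 0, -1], [0, 0, 0, 0, 0, 0, -1], [0, 0, 0, 0, 0, 0, -1], [0, 0, 0, 0, 0, 0, -1]],
  ],
)

```text
time_s: 19.45
tcp_pos: [0.5316, -0.1618, 0.194]
ee_rot: [[-0.999, 0.04, 0.0], [0.04, 0.999, 0.0], [-0.0, 0.0, -1.0]]
wrist_force: [0.1, -0.5, -5.3]
gripper_width: 0.182
```

Run:
```python
from station import r
from h import *
s=r.sense(); plan(s,[.532,-.162,.195],177.6); print(np.round(s['moment'],3),np.round(s['joint_velocities'],2))
for n in ("wrist","scene"):
    c=r.capture(n); c['tcp']=s['tcp_pos'];c['rot']=s['ee_rot']; np.save(f"pics/{n}6.npy",c,allow_pickle=True); cv2.imwrite(f"pics/{n}6.png",c['color'])
    if n=="scene": cv2.imwrite("pics/s6c.png",cv2.resize(c['color'][80:240,230:400],None,fx=3.7,fy=3.7,interpolation=cv2.INTER_CUBIC))
```

```text
t 19.45 tcp [ 0.5316 -0.1618  0.194 ] yaw 177.7 turn wz 0.1 shift new axes cm [-0.04 -0.02 -0.1 ] old axes [-0.04 -0.02 -0.1 ] tilt fix deg [ 0.  0. -0.] F [ 0.12 -0.47 -5.31] w 0.182
[ 0.028  0.006 -0.017] [-0.08  0.03 -0.02 -0.03 -0.09 -0.06]
```

View pics/wrist6.png

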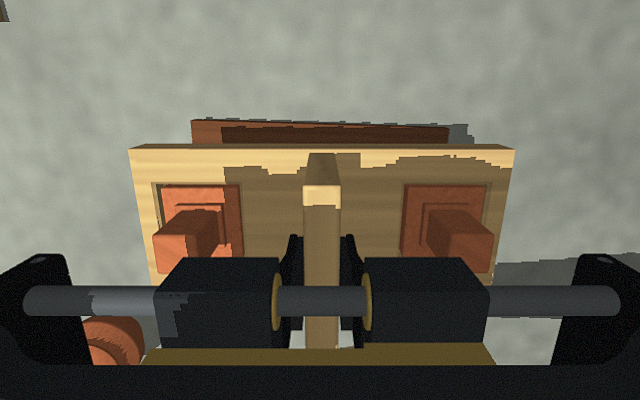

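View pics/s6c.png

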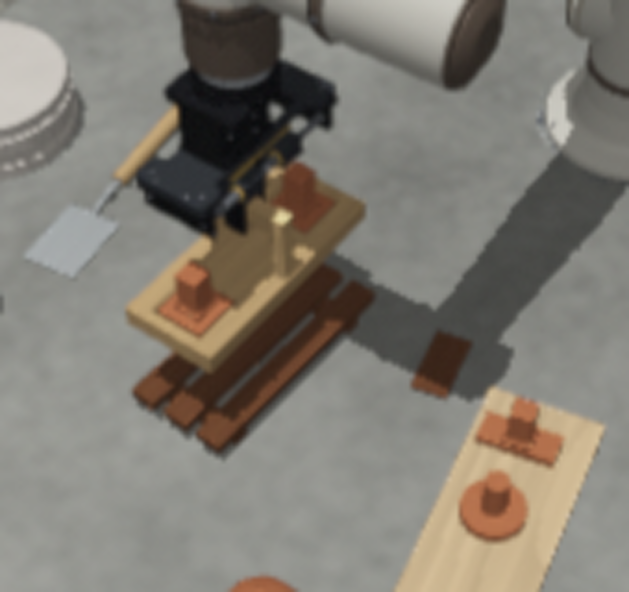

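The wrist picture matches the one taken at 2 cm, with the carrier at columns 129–514 and its far edge at row 148. So there is no slip or tilt. The scene view shows the carrier level in the air, both stamps seated and the other things still in place. I'm handing in.

Run:
```python
from station import r
print(r.finish_job())
```

```text
the job is handed in; nothing more can be done
None
```

I pressed the square stamp into the empty recess and handed the job in with the loaded carrier held about 10 cm above its rest. The hand-in reports no verdict.

- **Press:** The stamp met the bottom of the recess at the expected flush height (tool tip at z = 0.0615 m). I pressed with 5 N, then 10 N, then 12 N. Afterwards the wrist camera showed its base level with the board and about 1 mm from the recess centre.
- **Lift:** I gripped the bar at a 15.6 mm opening and lifted 9.9 cm, so the underside is about 0.129 m above the table. The load reads about 5.3 N, roughly the carrier's weight with both stamps. Joint speeds are near zero and the tool points straight down.
- **Last pictures:** The carrier looks level and has not slipped since it left the rest. Both stamps are seated, and the other stamps and tools in view had not visibly moved.

**Disagreement:** Above the recess, the top camera and the wrist camera differed by about 3 mm along the carrier. I used a closer wrist view instead, and the stamp then went in without resistance.

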